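# Check a spring gauge on the test bench

## Robot

A 7-joint arm with a two-finger parallel gripper is mounted at the origin on the work surface. World frame = base frame: x ahead of the robot, y to its left, z up, the work surface at z = 0. Lengths are in m, angles in rad, forces in N, time in s.
With the tool pointing down it reaches from about 0.4 to 0.85 m from the base axis. Payload 4.5 kg.
Tool frame: the origin (TCP) lies midway between the tips of the shut fingers; the grasp point (between the pads) lies 19 mm behind it; z points along the fingers, y is the line along which they close (so a half turn about z gives the same grasp; the last joint's range is limited). The gripper opens to 88 mm and grips with 3 to 60 N. Pads are 18 mm wide; open, the fingers measure 123 mm over their backs; the gripper's body (75 mm by 187 mm) begins 45 mm behind the grasp point.
Start: joints at [1.173, 0.689, -0.195, 1.565, 0.157, 0.902, -0.215], TCP at [0.262, -0.568, 0.239] pointing down, gripper open.
Joint ranges: [-3.01, 3.01], [-0.46, 2.08], [-1.47, 1.51], [0.13, 2.56], [-1, 4.14], [0.04, 2.09], [-2.66, 2.66]. Speed limits (rad/s): [2.57, 2.57, 3.14, 3.14, 3.14, 3.14, 3.14].

## Interface

Orientations are given as a unit quaternion [x, y, z, w].
In Python, from plant import r gives the robot as it stands.
- The arm moves only by the tool move_arm, never from a script. Its argument "targets" is a list that holds one entry, the list of rows, each a list of 7 numbers: the opening, from 0 (shut) to 1 (fully open), then the shift along the tool's x, y, z in mm, then the turn, a rotation vector about the tool's x, y, z in degrees. In form: [[[claw, dx, dy, dz, ax, ay, az], ...]]. A call has 1 to 10 rows; each row is the pose to reach, as a shift and turn from the pose commanded when the call began, along the tool's axes at that moment; what a row does not reach only later rows make up. A row lasts 1/8 s, in which the tool goes at most 62.5 mm and 10.7 degrees, less where a joint would pass 70% of its speed; a pose out of reach is approached as far as the arm can. A call with a gripper value outside its range is refused whole. The fingers move at their own pace and stop on an object; "newtons" is the grip in N (left out, the last holds). Time passes only in rows, so rows that repeat a pose let the fingers close. It gives the time, the measured TCP pose, the force, the opening and the grip force at its end, in the units of the state.
- r.get_state(): the state, without advancing time (a new reading comes with each control period).
- r.snapshot(name): name is "side" or "top"; returns the picture (400x640x3 uint8, red, green, blue); there is no depth.
- r.camera_info(name): a dict with "fx", "fy", "cx", "cy" (pixels), "R" (3x3) and "t" (3): a world point X has camera coordinates R X + t. Camera axes: x right, y down, z forward; pixel columns grow to the right and rows downward; lengths in m; the calibration is good to about 2 mm. A picture is of the moment at which its call begins. camera_info takes no time and is no camera call.
- r.finish_job(): hands the job in; it is judged then, once.
The state is a dict: "clock": time; "q": joint angles; "qd": joint speeds; "joint_torque": joint torques, N m; "tool_pos": TCP position; "eef_rot": TCP orientation; "contact_force": force on the tool from outside, world axes, zero at the start; "moment": the same for the moment, N m; "opening": opening from 0.0 (shut) to 1.0 (fully open); "finger_force": force on a finger pad.
Only numpy, scipy, OpenCV 4.12 (cv2) and the standard library are available. Lean on these libraries where they do the work, as an engineer would, in place of code of your own. Each camera call takes 0.05 s, during which the arm holds its last target. There are 200 camera calls.

## Task

Lay the loose spring gauge in the aluminium check bed, rod between the two steel posts and pull tab on the side of the black line, setting it down rather than dropping it, and let go. On the white control box press the round key and then the square key, one at a time and each fully down, then take the gauge by its pull tab, draw it out until the tab stands over the line, hold it there for a second, and ease it back home without letting it snap. Last, press the long bar key, leaving the gauge lying in the bed and all the other things where they are.

Things in the scene. Friction and masses are not known exactly. Their poses are not given: they have to be found in the camera images.
- gauge: loose spring gauge: grey plastic body 110 x 36 x 38 mm (its x, y, z), about 0.4 kg, origin at the centre of the underside of the body, z up. From the +x end, at height 18 mm, comes an 8 mm steel rod with a black pull tab on its end (see tab). At the start it lies flat on the bench, right of the bed
- tab (a point): top centre of the gauge's black upright pull tab: 12 mm thick along the gauge's x, 26 mm wide along y, 34 mm tall, underside 4 mm above the gauge's underside; at rest 105 mm from the gauge origin along its x and 38 mm above it. About 40 mm of bare rod lies between body and tab
- slide (a joint): how far the rod and tab are pulled out of the gauge body (m): 0 home, at most 0.050; spring of 2.5 N at home, about 10 N at 0.030
- bed: fixed check bed, aluminium plate 250 x 84 x 8 mm (x -72 to +178 mm), origin on the bench under the middle of the gauge's seat; x is the pull direction. The gauge lies here, underside 8 mm up, its x along the bed's x. Four dark guide lugs (20 mm long at x = -40 and +40 mm, 12 mm tall above the plate) stand 42 mm apart across y, with 60 mm between them along x for fingers
- posts (a point): middle between the two steel posts of the bed, on the plate, at their face towards the gauge (bed x = 58 mm): posts 10 mm thick, 34 mm tall above the plate, 20 mm apart; the rod lies between them and they stop the front of the body. A 12 mm tall rear stop begins at bed x = -58 mm: 3 mm of play on every side
- line (a point): middle of the black line, 4 mm wide, painted across the bed's plate at x = 138 mm, on the plate's top; axes as the bed's. The tab's middle must come over it: about 30 mm of pull with the body against the posts
- control_box: fixed white control box, 130 x 220 x 60 mm (x, y, z), origin under its centre; three plain white keys in black bezels in a row along its y, 66 mm apart and 10 mm off centre towards its -x side, in any order
- round_key_top (a point): centre of the top of the round key, 32 mm across, 76 mm above the bench; pressed straight down
- round_key (a joint): travel of the round key (m): 0 up, 0.006 fully down, about 4.5 N
- square_key_top (a point): centre of the top of the square key, 30 x 30 mm, 76 mm above the bench
- square_key (a joint): travel of the square key, as the round one
- bar_key_top (a point): centre of the top of the bar key, 56 mm (along the box's x) x 16 mm, 76 mm above the bench
- bar_key (a joint): travel of the bar key, as the round one
- regulator: bystander, leave it: pressure regulator, aluminium block with a knob, 45 x 45 x 78 mm, dial on one side; origin under it
- screwdriver: bystander, leave it: lying screwdriver; origin under it
- wrench: bystander, leave it: lying spanner; origin under it
- copper_disc: bystander, leave it: copper disc, 64 mm across, 12 mm thick; origin under it
- fitting: bystander, leave it: small brass fitting, 40 x 20 x 20 mm with a stub; origin under it
- parts_tray: bystander, leave it: black open tray 110 x 150 x 35 mm; origin under it
- collar: bystander, leave it: steel collar, 48 mm across, 18 mm high; origin under it
- jar: bystander, leave it: white jar with black lid, 76 mm across, 90 mm high; origin under it
There are look-alikes about, which are no part of the job. Of the things shaped like the gauge, the grey one is meant.

How it is judged:
By the outcome, as a careful person would: the job done as asked, in the order asked, and still so for the second after the job is handed in, with the robot touching nothing.
It also fails if it takes over 72 s, if anything falls off the work surface, if the arm or the gripper's body presses on something with over 40 N, if the wrist force passes 120 N, or if a joint passes its speed limit or range.

## Working session

There is one attempt and no reset: what is moved stays moved. The work goes in short steps, Python scripts to look and compute and a tool call to move; the robot and the scene stay as the last step left them, time stands still between calls to the robot, and variables do not carry over. Pictures are saved under pics/ and viewed, at most 10 in all, crops included, and the job is handed in when it is done.

Besides the shell and the picture viewer there is one more tool, called after "Request:" as a command line: name --argument value ..., lists and objects as JSON in quotes. move_arm: Moves the arm, as the interface text tells. Its arguments: {"type":"object","properties":{"targets":{"type":"array","items":{"type":"array","items":{"type":"array","items":{"type":"number"}}}},"newtons":{"type":"number"}},"required":["targets"]}

```bash
mkdir -p pics; ls
python3 - <<'E'
from plant import r
import cv2
for n in ("side","top"):
    cv2.imwrite(f"pics/{n}0.png",r.snapshot(n)[:,:,::-1])
    c=r.camera_info(n);print(n,c)
s=r.get_state();print(s)
E
```

```text
pics
side {'fx': 454.4952136302503, 'fy': 454.4952136302503, 'cx': 320.6835694245963, 'cy': 202.44572457918568, 'R': array([[-0.99906156, -0.04198532, -0.0106412 ],
       [-0.02582357,  0.77463522, -0.63188086],
       [ 0.03477277, -0.63101309, -0.77499248]]), 't': array([0.53344603, 0.12070935, 1.77418098])}
top {'fx': 381.5127624612737, 'fy': 381.5127624612737, 'cx': 316.7025878119061, 'cy': 205.17242227852262, 'R': array([[-0.00906395, -0.99995361,  0.00325853],
       [-0.99128481,  0.008557  , -0.131458  ],
       [ 0.13142402, -0.00442167, -0.99131639]]), 't': array([-0.09297275,  0.53827182,  1.20236076])}
{'clock': 0.1, 'q': array([ 1.17277723,  0.68985019, -0.19453817,  1.56623927,  0.1573392 ,
        0.90253864, -0.21512722]), 'qd': array([-0.00140977, -0.00302465, -0.00024176, -0.0013441 ,  0.00049064,
        0.00067051, -0.00047764]), 'joint_torque': array([-3.76841286e-03, -5.28502822e+01, -1.27166491e+00, -1.53838509e+01,
       -5.25815645e-02,  1.99753456e-03,  3.80412450e-05]), 'tool_pos': array([ 0.26129452, -0.56712649,  0.23802208]), 'eef_rot': array([ 9.76772263e-01,  2.14278498e-01, -2.47896727e-04, -7.81221713e-04]), 'contact_force': array([ 0.52042461, -0.5653428 ,  0.46758209]), 'moment': array([0.01181063, 0.00116218, 0.0092961 ]), 'finger_force': 0.0, 'opening': 0.9978973772214522}
```

View pics/side0.png

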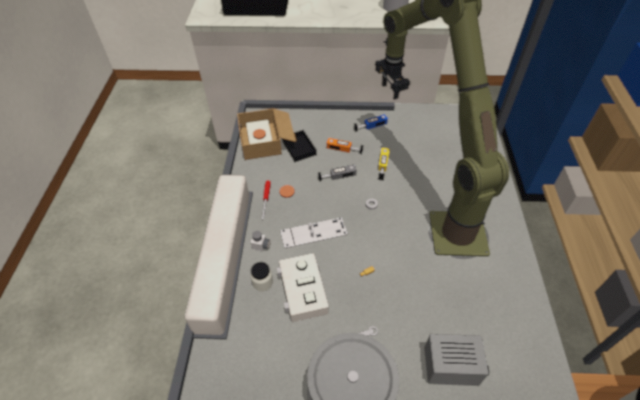

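View pics/top0.png

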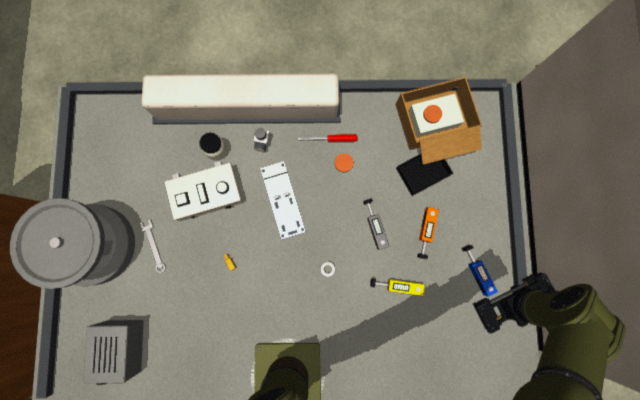

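Gauge-shaped things in the top view are grey (376,228), orange (429,228), yellow (400,287) and blue (480,272). The grey one fits the description: it has a grey body, a black tab, and lies right of the bed. In the side view it is at (337,172). I'll confirm this in enlarged crops.

Run:
```python
import cv2
a=cv2.imread("pics/top0.png")
b=cv2.imread("pics/side0.png")
up=lambda im,x0,y0,w,h,s:cv2.resize(im[y0:y0+h,x0:x0+w],None,fx=s,fy=s,interpolation=cv2.INTER_CUBIC)
cv2.imwrite("pics/topc.png",up(a,160,145,240,120,3.3333333))
cv2.imwrite("pics/sidec.png",up(b,250,155,120,90,6.6666667)) 
cv2.imwrite("pics/sideb.png",up(b,260,240,80,80,7))
```

```text
(no output)
```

View pics/topc.png

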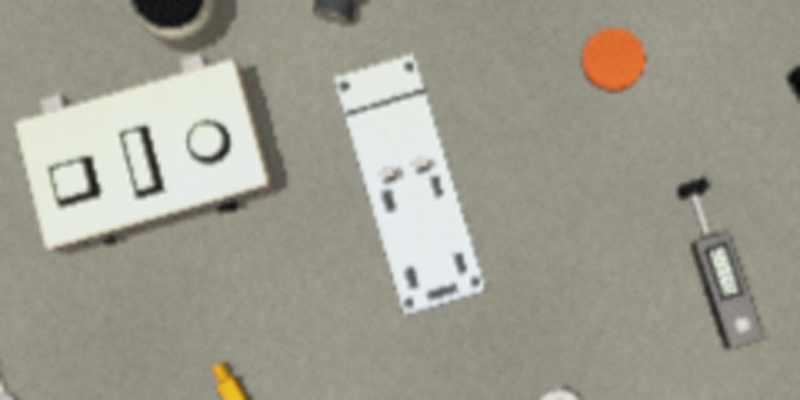

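View pics/sidec.png

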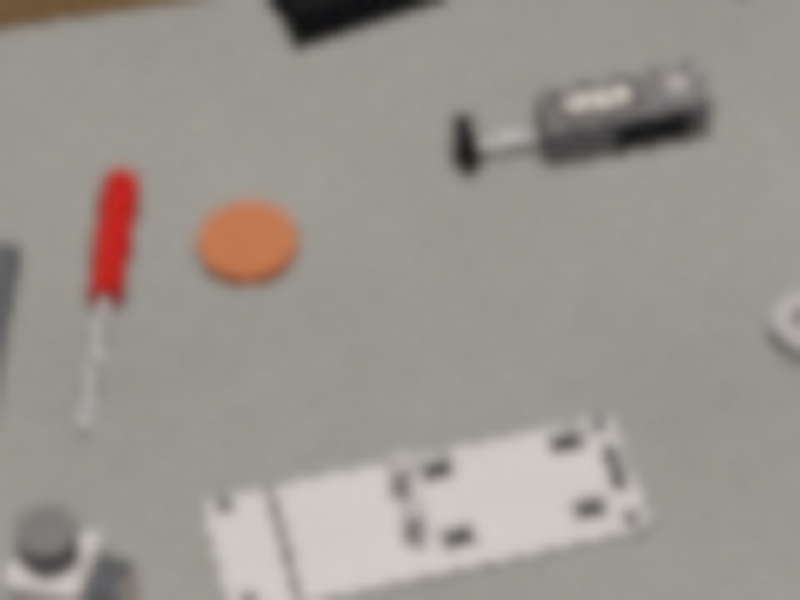

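View pics/sideb.png

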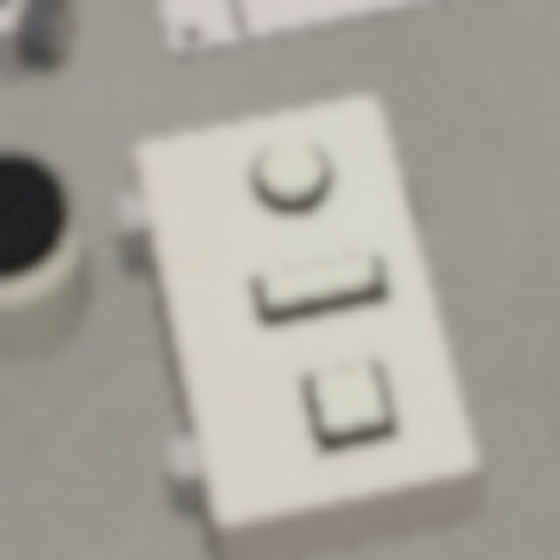

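The crops confirm the grey gauge: tab at crop (692,188) top and (464,130) side, body running to (745,343). The bed's line end faces away from the robot, with posts at (390,174)/(423,164). On the box, round is at (209,141), bar at (141,161) and square at (72,182). Next I'll fit poses from both views.

```bash
cat > h.py <<'E'
import numpy as np
from plant import r
from scipy.optimize import least_squares
from scipy.spatial.transform import Rotation as Ro
C={n:r.camera_info(n) for n in("top","side")}
def proj(n,X):
    c=C[n];p=np.atleast_2d(X)@c["R"].T+c["t"]
    return np.c_[c["fx"]*p[:,0]/p[:,2]+c["cx"],c["fy"]*p[:,1]/p[:,2]+c["cy"]]
def fit(obs,x0):
    # obs: (cam,pixel,local xyz); pose x,y,z,yaw
    def f(p):
        R=Ro.from_euler("z",p[3]).as_matrix()
        return np.concatenate([(proj(n,R@np.array(l)+p[:3])[0]-px) for n,px,l in obs])
    s=least_squares(f,x0,loss="soft_l1");return s.x,f(s.x).reshape(-1,2)
def crop(x0,y0,s): return lambda u,v:np.array([x0+(u+.5)/s-.5,y0+(v+.5)/s-.5])
T=crop(160,145,10/3);S=crop(250,155,20/3);B=crop(260,240,7)
E
cat > m.py <<'E'
from h import *
np.set_printoptions(precision=4,suppress=True)
t,s='top','side'
bed=[(t,T(335,77),(.178,.042,.008)),(t,T(413,54),(.178,-.042,.008)),(t,T(484,290),(-.072,-.042,.008)),(t,T(405,314),(-.072,.042,.008)),
(t,T(386,102.5),(.138,0,.008)),(s,S(205,500),(.178,-.042,.008)),(s,S(617,415),(-.072,-.042,.008)),(s,S(650,522),(-.072,.042,.008)),(s,B(168,48),(.178,.042,.008)),(s,S(268,488),(.138,-.042,.008))]
box=[(t,T(209,141),(-.01,-.066,.076)),(t,T(141,161),(-.01,0,.076)),(t,T(72,182),(-.01,.066,.076)),
(s,B(293,172),(-.01,-.066,.076)),(s,B(320,275),(-.01,0,.076)),(s,B(348,392),(-.01,.066,.076)),
(s,B(137,147),(.065,-.11,.06)),(s,B(380,95),(-.065,-.11,.06)),(s,B(480,465),(-.065,.11,.06)),(s,B(215,528),(.065,.11,.06)),
(t,T(16,122),(.065,.11,.06)),(t,T(234,60),(.065,-.11,.06)),(t,T(270,185),(-.065,-.11,.06)),(t,T(49,248),(-.065,.11,.06))]
g=[(t,T(692,188),(.105,0,.038)),(t,T(692,241),(.055,.018,.038)),(t,T(730,232),(.055,-.018,.038)),(t,T(762,338),(-.055,-.018,.038)),(t,T(727,349),(-.055,.018,.038)),
(s,S(464,130),(.105,0,.038)),(s,S(540,95),(.055,-.018,.038)),(s,S(700,70),(-.055,-.018,.038)),(s,S(708,105),(-.055,.018,.038)),(s,S(545,132),(.055,.018,.038))]
for n,o,x0 in(("bed",bed,(.55,.05,0,.2)),("box",box,(.6,.3,0,.2)),("gauge",g,(.5,-.2,0,.2))):
    p,e=fit(o,x0);print(n,p,np.degrees(p[3]));print(e.T)
    R=Ro.from_euler("z",p[3]).as_matrix()
    P=dict(bed=[(0,0,.008),(.138,0,.008),(.143,0,.046)],box=[(-.01,-.066,.076),(-.01,.066,.076),(-.01,0,.076)],gauge=[(0,0,.0),(.105,0,.038)])[n]
    for q in P:print(R@np.array(q)+p[:3])
E
python3 m.py
```

```text
bed [0.5106 0.001  0.0006 0.2868] 16.43107128709055
[[-0.2024  0.4097  0.4753 -0.3766 -0.1739 -0.3174 -0.7708  0.1119  0.5619
   0.2151]
 [-0.0163 -0.2133  0.0311  0.303  -0.0563 -0.1589 -0.0734  0.4848  0.3211
  -0.4197]]
[0.5106 0.001  0.0086]
[0.643  0.04   0.0086]
[0.6478 0.0414 0.0466]
box [ 0.5848  0.268  -0.005   0.2788] 15.974053293121486
[[-0.2705 -0.0923  0.2963 -0.0836  0.0357  0.2233 -0.4523 -0.1016  0.3856
   0.1999 -0.0704  0.7316  0.3261 -0.3889]
 [ 0.064  -0.1107 -0.5595 -0.5807  0.6344  0.6957 -0.5375 -0.4467  0.4883
   0.1378 -0.1026 -0.4119  0.1673  0.7102]]
[0.5934 0.2018 0.071 ]
[0.5571 0.3287 0.071 ]
[0.5752 0.2652 0.071 ]
gauge [ 0.4499 -0.2936 -0.003   0.2789] 15.979708464881206
[[ 0.7385  0.0832 -0.7197  0.1233 -0.0808  0.0687 -0.9823 -0.3446  0.8126
   0.3605]
 [-0.371  -0.0405 -0.4788  0.4655  0.3783  0.0019  0.1689 -0.6083  0.0341
   0.6104]]
[ 0.4499 -0.2936 -0.003 ]
[ 0.5508 -0.2647  0.035 ]
```

```bash
cat >> h.py <<'E'
def plan(x,y,z,yaw):
    "shift (mm) and turn (deg) in tool axes from the present pose to a tool-down pose, tool x at yaw"
    s=r.get_state();R0=Ro.from_quat(s["eef_rot"])
    R1=Ro.from_euler("z",yaw,degrees=True)*Ro.from_euler("x",180,degrees=True)
    print("tcp",s["tool_pos"].round(4),"F",s["contact_force"].round(1),"t",s["clock"],"->",
     (R0.inv().apply(np.array([x,y,z])-s["tool_pos"])*1e3).round(1),np.degrees((R0.inv()*R1).as_rotvec()).round(2))
def ground(n,px,z):
    c=C[n];d=c["R"].T@np.array([(px[0]-c["cx"])/c["fx"],(px[1]-c["cy"])/c["fy"],1]);o=-c["R"].T@c["t"]
    return o+d*(z-o[2])/d[2]
E
python3 - <<'E'
from m import *
for n,o,p0 in(("box",box,(.585,.268,.279)),("gauge",g,(.45,-.294,.279)),("bed",bed,(.51,0,.28))):
    def f(p):
        R=Ro.from_euler("z",p[2]).as_matrix()
        return np.concatenate([proj(c,R@np.array(l)+[p[0],p[1],0])[0]-px for c,px,l in o])
    print(n,least_squares(f,p0,loss="soft_l1").x)
    print(n,[least_squares(lambda p:f(p).reshape(-1,2)[[i for i in range(len(o)) if o[i][0]==c]].ravel(),p0,loss="soft_l1").x for c in("top","side")])
print("reg",ground("top",(261,134),.078),"side",ground("side",(257,236),.078),"jar",ground("top",(209,142),.09))
plan(.450,-.293,.12,16.2)
E
```

```text
bed [0.5106 0.001  0.0006 0.2868] 16.43107128709055
[[-0.2024  0.4097  0.4753 -0.3766 -0.1739 -0.3174 -0.7708  0.1119  0.5619
   0.2151]
 [-0.0163 -0.2133  0.0311  0.303  -0.0563 -0.1589 -0.0734  0.4848  0.3211
  -0.4197]]
[0.5106 0.001  0.0086]
[0.643  0.04   0.0086]
[0.6478 0.0414 0.0466]
box [ 0.5848  0.268  -0.005   0.2788] 15.974053293121486
[[-0.2705 -0.0923  0.2963 -0.0836  0.0357  0.2233 -0.4523 -0.1016  0.3856
   0.1999 -0.0704  0.7316  0.3261 -0.3889]
 [ 0.064  -0.1107 -0.5595 -0.5807  0.6344  0.6957 -0.5375 -0.4467  0.4883
   0.1378 -0.1026 -0.4119  0.1673  0.7102]]
[0.5934 0.2018 0.071 ]
[0.5571 0.3287 0.071 ]
[0.5752 0.2652 0.071 ]
gauge [ 0.4499 -0.2936 -0.003   0.2789] 15.979708464881206
[[ 0.7385  0.0832 -0.7197  0.1233 -0.0808  0.0687 -0.9823 -0.3446  0.8126
   0.3605]
 [-0.371  -0.0405 -0.4788  0.4655  0.3783  0.0019  0.1689 -0.6083  0.0341
   0.6104]]
[ 0.4499 -0.2936 -0.003 ]
[ 0.5508 -0.2647  0.035 ]
box [0.5843 0.2681 0.2779]
box [array([0.5838, 0.2667, 0.2818]), array([0.5846, 0.2703, 0.2757])]
gauge [ 0.4497 -0.2926  0.2808]
gauge [array([ 0.4497, -0.2931,  0.2883]), array([ 0.4498, -0.2906,  0.2546])]
bed [0.5107 0.0009 0.2867]
bed [array([0.5108, 0.001 , 0.2876]), array([0.5106, 0.0005, 0.2852])]
reg [0.7639 0.0792 0.078 ] side [0.765  0.0935 0.078 ] jar [0.7351 0.2419 0.09  ]
tcp [ 0.2613 -0.5671  0.238 ] F [ 0.5 -0.6  0.5] t 0.1 -> [ 286.1 -169.8  118.3] [-0.09  0.02  8.55]
```

Request:
move_arm --targets '[[[1,286,-170,80,0,0,8.5],[1,286,-170,80,0,0,8.5],[1,286,-170,80,0,0,8.5],[1,286,-170,80,0,0,8.5],[1,286,-170,80,0,0,8.5],[1,286,-170,80,0,0,8.5],[1,286,-170,80,0,0,8.5],[1,286,-170,120,0,0,8.5],[1,286,-170,160,0,0,8.5],[1,286,-170,160,0,0,8.5]]]'

```text
clock: 1.35
tool_pos: [0.4473, -0.2944, 0.0769]
eef_rot: [0.99, 0.14, -0.003, -0.001]
contact_force: [-0.1, -0.6, 0.6]
opening: 0.998
finger_force: 0.0
```

Run:
```python
from h import *
plan(.450,-.293,.006,16.2)
```

```text
tcp [ 0.4473 -0.2944  0.0769] F [-0.1 -0.6  0.6] t 1.35 -> [ 3.3 -0.4 70.9] [-0.17  0.28 -0.1 ]
```

Request:
move_arm --targets '[[[1,0,0,40,0,0,0],[1,0,0,60,0,0,0],[1,0,0,71,0,0,0],[1,0,0,71,0,0,0],[0.4,0,0,71,0,0,0],[0,0,0,71,0,0,0],[0,0,0,71,0,0,0],[0,0,0,71,0,0,0],[0,0,0,71,0,0,0],[0,0,0,71,0,0,0]]]' --newtons 25

```text
clock: 2.6
tool_pos: [0.4503, -0.294, 0.0078]
eef_rot: [0.99, 0.141, 0.0, 0.0]
contact_force: [0.5, -0.9, -0.0]
opening: 0.404
finger_force: 25.0
```

Run:
```python
from h import *
plan(.450,-.293,.006,16.2)
```

```text
tcp [ 0.4503 -0.294   0.0078] F [ 0.5 -0.9 -0. ] t 2.6 -> [-0.  -1.   1.8] [ 0.04 -0.01  0.02]
```

Request:
move_arm --targets '[[[0,0,0,-30,0,0,0],[0,0,0,-80,0,0,0],[0,20,-40,-90,0,0,0],[0,45,-85,-90,0,0,0],[0,70,-133,-90,0,0,0],[0,95,-180,-90,0,0,0],[0,120,-227,-90,0,0,0.1],[0,140,-266,-90,0,0,0.2],[0,140,-266,-90,0,0,0.2],[0,140,-266,-90,0,0,0.2]]]'

```text
clock: 3.85
tool_pos: [0.5094, 0.0005, 0.0973]
eef_rot: [0.99, 0.14, -0.001, 0.0]
contact_force: [0.3, -0.7, -3.6]
opening: 0.406
finger_force: 25.0
```

Run:
```python
from h import *
import cv2
plan(.5107,.001,.0158,16.43)
a=r.snapshot("top");b=r.snapshot("side")
plan(.5107,.001,.0158,16.43)
up=lambda im,x0,y0,w,h,s:cv2.resize(im[y0:y0+h,x0:x0+w,::-1],None,fx=s,fy=s,interpolation=cv2.INTER_CUBIC)
cv2.imwrite("pics/hover.png",np.hstack([up(a,240,150,80,100,5),up(b,270,200,80,100,5)]))
```

```text
tcp [5.094e-01 5.000e-04 9.730e-02] F [ 0.3 -0.7 -3.6] t 3.85 -> [ 1.6 -0.1 81.5] [ 0.02  0.11 -0.39]
tcp [ 0.5095 -0.0007  0.0975] F [ 0.8 -0.9 -3.6] t 3.95 -> [ 1.7 -1.4 81.7] [ 0.05  0.09 -0.52]
```

View pics/hover.png

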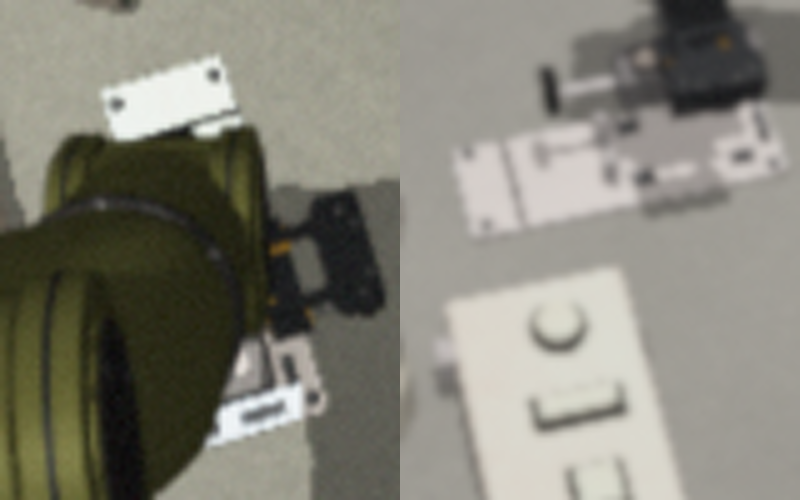

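The hover picture shows the gauge held level over the bed, with the tab at right-half crop (547,81) pointing towards the line side. I'll check the predicted tab pixel.

Run:
```python
from h import *
s=r.get_state();R=Ro.from_quat(s["eef_rot"])
for x in(.095,.105,.115):
    X=s["tool_pos"]+R.apply([x,0,-(.038-.0078)])
    p=proj("side",X)[0];print(x,(p-[270,200])*5+[400,0])
plan(.5107,.001,.03,16.43)
```

```text
0.095 [559.66885685  72.07006405]
0.105 [546.43080959  74.67051947]
0.115 [533.17092948  77.27526369]
tcp [ 0.5095 -0.0007  0.0975] F [ 0.8 -0.9 -3.6] t 3.95 -> [ 1.7 -1.4 67.5] [ 0.05  0.09 -0.52]
```

Request:
move_arm --targets '[[[0,1.5,-1.4,0,0,0,-0.5],[0,1.5,-1.4,25,0,0,-0.5],[0,1.5,-1.4,50,0,0,-0.5],[0,1.5,-1.4,65,0,0,-0.5],[0,1.5,-1.4,65,0,0,-0.5],[0,1.5,-1.4,65,0,0,-0.5]]]'

```text
clock: 4.7
tool_pos: [0.5118, 0.0026, 0.0333]
eef_rot: [0.99, 0.144, 0.001, 0.0]
contact_force: [-0.2, -0.0, -3.6]
opening: 0.403
finger_force: 25.0
```

Run:
```python
from h import *
plan(.5107,.001,.0158,16.43)
```

```text
tcp [0.5118 0.0026 0.0333] F [-0.2 -0.  -3.6] t 4.7 -> [-1.5  1.2 17.5] [ 0.02 -0.06  0.1 ]
```

Request:
move_arm --targets '[[[0,-1.2,1.0,0,0,0,0],[0,-1.2,1.0,0,0,0,0],[0,-1.2,1.0,0,0,0,0],[0,-1.2,1.0,0,0,0,0]]]'

```text
clock: 5.2
tool_pos: [0.5105, 0.0015, 0.0328]
eef_rot: [0.99, 0.144, 0.0, 0.0]
contact_force: [-0.2, 0.3, -4.1]
opening: 0.41
finger_force: 25.0
```

Run:
```python
from h import *
plan(.5107,.001,.0158,16.43)
```

```text
tcp [0.5105 0.0015 0.0328] F [-0.2  0.3 -4.1] t 5.2 -> [ 0.   0.5 17. ] [ 0.01 -0.02  0.11]
```

Request:
move_arm --targets '[[[0,0,0.3,3,0,0,0],[0,0,0.3,6,0,0,0],[0,0,0.3,9,0,0,0],[0,0,0.3,12,0,0,0],[0,0,0.3,14,0,0,0],[0,0,0.3,15,0,0,0],[0,0,0.3,16,0,0,0],[0,0,0.3,16,0,0,0]]]'

```text
clock: 6.2
tool_pos: [0.5105, 0.0011, 0.0167]
eef_rot: [0.99, 0.144, 0.0, 0.0]
contact_force: [0.9, -0.4, -4.4]
opening: 0.41
finger_force: 25.0
```

Request:
move_arm --targets '[[[0,0,0,0.5,0,0,0],[0,0,0,1,0,0,0],[0,0,0,1.3,0,0,0],[0,0,0,1.3,0,0,0]]]'

```text
clock: 6.7
tool_pos: [0.5105, 0.0011, 0.0157]
eef_rot: [0.99, 0.144, 0.0, 0.0]
contact_force: [-0.9, -1.0, 2.1]
opening: 0.412
finger_force: 25.0
```

Request:
move_arm --targets '[[[1,0,0,0,0,0,0],[1,0,0,0,0,0,0],[1,0,0,0,0,0,0],[1,0,0,0,0,0,0],[1,0,0,-20,0,0,0],[1,0,0,-50,0,0,0],[0,0,0,-90,0,0,0],[0,40,-50,-100,0,0,0],[0,80,-100,-100,0,0,0],[0,110,-137,-100,0,0,0]]]'

```text
clock: 7.95
tool_pos: [0.5776, 0.1667, 0.1158]
eef_rot: [0.989, 0.145, 0.001, -0.0]
contact_force: [0.4, -0.4, 0.6]
opening: 0.57
finger_force: 0.0
```

Request:
move_arm --targets '[[[0,26,-32,0,0,0,0],[0,26,-32,0,0,0,0],[0,26,-32,0,0,0,0],[0,26,-32,0,0,0,0]]]'

```text
clock: 8.45
tool_pos: [0.5924, 0.1997, 0.1154]
eef_rot: [0.99, 0.143, -0.0, 0.001]
contact_force: [-0.1, -0.8, 0.8]
opening: 0.116
finger_force: 0.0
```

Run:
```python
from h import *
import cv2
plan(.5928,.2019,.078,16)
a=r.snapshot("top");b=r.snapshot("side")
up=lambda im,x0,y0,w,h,s:cv2.resize(im[y0:y0+h,x0:x0+w,::-1],None,fx=s,fy=s,interpolation=cv2.INTER_CUBIC)
cv2.imwrite("pics/placed.png",np.hstack([up(a,250,155,70,90,5.6),up(b,270,210,80,103,4.9)[:504]]))
plan(.5928,.2019,.078,16)
```

```text
tcp [0.5924 0.1997 0.1154] F [-0.1 -0.8  0.8] t 8.45 -> [ 1.  -2.1 37.4] [0.07 0.07 0.4 ]
tcp [0.5926 0.2002 0.1155] F [-0.8 -0.  -0.2] t 8.55 -> [ 0.7 -1.6 37.5] [0.04 0.04 0.42]
```

View pics/placed.png

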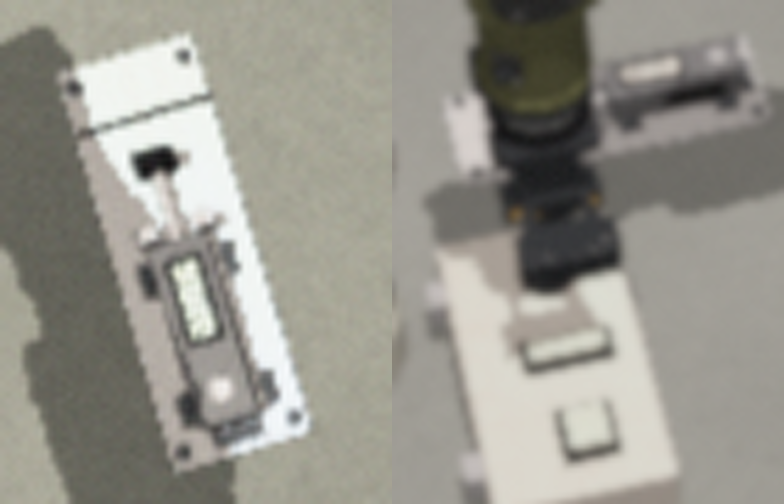

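The gauge is seated between the lugs with its rod between the posts (143,235)/(205,222), and the tab at (157,163) is on the line side. Now I'll press the round key.

Request:
move_arm --targets '[[[0,0.7,-1,15,0,0,0.4],[0,0.7,-1,30,0,0,0.4],[0,0.7,-1,36,0,0,0.4],[0,0.7,-1,39,0,0,0.4],[0,0.7,-1,42,0,0,0.4],[0,0.7,-1,44,0,0,0.4],[0,0.7,-1,46,0,0,0.4],[0,0.7,-1,46,0,0,0.4]]]'

```text
clock: 9.55
tool_pos: [0.5927, 0.2028, 0.0705]
eef_rot: [0.99, 0.14, -0.0, 0.0]
contact_force: [-5.1, -1.1, 9.8]
opening: 0.009
finger_force: 5.0
```

Request:
move_arm --targets '[[[0,0,0,1,0,0,0],[0,0,0,1.5,0,0,0],[0,0,0,1.5,0,0,0]]]'

```text
clock: 9.93
tool_pos: [0.5927, 0.2029, 0.0703]
eef_rot: [0.99, 0.14, -0.0, -0.0]
contact_force: [-7.4, -2.6, 20.1]
opening: 0.008
finger_force: 9.8
```

Request:
move_arm --targets '[[[0,0,0,-3,0,0,0],[0,0,0,-12,0,0,0],[0,0,0,-35,0,0,0],[0,0,-45,-37,0,0,0],[0,0,-90,-37,0,0,0],[0,0,-131,-37,0,0,0],[0,0,-131,-37,0,0,0],[0,0,-131,-37,0,0,0],[0,0,-131,-20,0,0,0],[0,0,-131,-12,0,0,0]]]'

```text
clock: 11.18
tool_pos: [0.5565, 0.327, 0.0782]
eef_rot: [0.99, 0.139, -0.001, 0.001]
contact_force: [-0.7, 0.2, 0.1]
opening: 0.006
finger_force: 0.0
```

Run:
```python
from h import *
plan(.5566,.3289,.078,16)
```

```text
tcp [0.5565 0.327  0.0782] F [-0.7  0.2  0.1] t 11.175 -> [ 0.6 -1.8  0.2] [0.07 0.12 0.03]
```

Request:
move_arm --targets '[[[0,0.5,-1,2,0,0,0],[0,0.5,-1,4,0,0,0],[0,0.5,-1,6,0,0,0],[0,0.5,-1,8,0,0,0],[0,0.5,-1,9.5,0,0,0],[0,0.5,-1,10.5,0,0,0],[0,0.5,-1,10.5,0,0,0]]]'

```text
clock: 12.05
tool_pos: [0.557, 0.3295, 0.0705]
eef_rot: [0.99, 0.14, 0.0, 0.0]
contact_force: [-3.1, -3.1, 10.4]
opening: 0.004
finger_force: 5.1
```

Request:
move_arm --targets '[[[0,0,0,1,0,0,0],[0,0,0,1.5,0,0,0],[0,0,0,1.5,0,0,0]]]'

```text
clock: 12.42
tool_pos: [0.557, 0.3295, 0.0703]
eef_rot: [0.99, 0.14, 0.0, 0.0]
contact_force: [-5.9, -4.7, 18.7]
opening: 0.003
finger_force: 9.6
```

Request:
move_arm --targets '[[[0,0,0,-3,0,0,0],[0,0,0,-12,0,0,0],[0,0,0,-45,0,0,0],[0,-5,50,-55,0,0,0],[0,-10,100,-55,0,0,0],[0.8,-15,150,-55,0,0,0.1],[0.8,-20,200,-55,0,0,0.2],[0.8,-25,250,-55,0,0,0.3],[0.8,-30,302,-55,0,0,0.4],[0.8,-30,302,-55,0,0,0.4]]]'

```text
clock: 13.68
tool_pos: [0.6135, 0.0249, 0.1233]
eef_rot: [0.991, 0.133, 0.001, 0.002]
contact_force: [-0.9, -0.7, 0.2]
opening: 0.547
finger_force: 0.0
```

Run:
```python
from h import *
plan(.6112,.0308,.020,16.43)
import cv2
a=r.snapshot("side")
cv2.imwrite("pics/tab.png",cv2.resize(a[200:260,270:350,::-1],None,fx=8,fy=8,interpolation=cv2.INTER_CUBIC))
s=r.get_state();print(proj("side",[.6112,.0308,.046]),((proj("side",[.6112,.0308,.046])-[270,200])*8))
plan(.6112,.0308,.020,16.43)
```

```text
tcp [0.6135 0.0249 0.1233] F [-0.9 -0.7  0.2] t 13.675 -> [ -0.8  -6.7 103.2] [ 0.25 -0.08 -1.19]
[[300.06223555 228.48731056]] [[240.49788437 227.89848449]]
tcp [0.613  0.0292 0.1231] F [ 0.7  1.2 -0.1] t 13.725 -> [ -1.4  -2.2 103.1] [ 0.06 -0.08 -0.94]
```

View pics/tab.png

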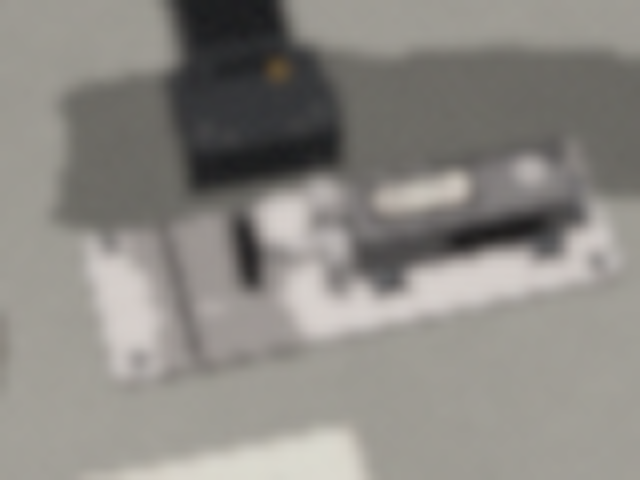

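Request:
move_arm --targets '[[[0.8,-1.5,-1.5,0,0,0,-0.9],[0.8,-1.5,-1.5,30,0,0,-0.9],[0.8,-1.5,-1.5,60,0,0,-0.9],[0.8,-1.5,-1.5,85,0,0,-0.9],[0.8,-1.5,-1.5,102,0,0,-0.9],[0.8,-1.5,-1.5,102,0,0,-0.9],[0.8,-1.5,-1.5,102,0,0,-0.9],[0.8,-1.5,-1.5,102,0,0,-0.9]]]'

```text
clock: 14.72
tool_pos: [0.611, 0.0327, 0.022]
eef_rot: [0.989, 0.145, 0.001, 0.0]
contact_force: [-1.0, -0.3, -0.4]
opening: 0.799
finger_force: 0.0
```

Run:
```python
from h import *
plan(.6105,.0306,.020,16.43)
```

```text
tcp [0.611  0.0327 0.022 ] F [-1.  -0.3 -0.4] t 14.725 -> [-1.1  1.9  2. ] [ 0.03 -0.11  0.22]
```

Request:
move_arm --targets '[[[0.8,-0.5,1.6,0,0,0,0.2],[0.8,-0.5,1.6,0,0,0,0.2],[0.4,-0.5,1.6,0,0,0,0.2],[0.2,-0.5,1.6,0,0,0,0.2],[0,-0.5,1.6,0,0,0,0.2],[0,-0.5,1.6,0,0,0,0.2],[0,-0.5,1.6,0,0,0,0.2]]]' --newtons 45

```text
clock: 15.6
tool_pos: [0.6102, 0.0308, 0.0209]
eef_rot: [0.99, 0.143, 0.0, 0.0]
contact_force: [0.4, 0.0, -0.3]
opening: 0.291
finger_force: 45.0
```

Run:
```python
from h import *
plan(.6105,.0306,.020,16.43)
```

```text
tcp [0.6102 0.0308 0.0209] F [ 0.4  0.  -0.3] t 15.6 -> [0.2 0.3 0.9] [ 0.01 -0.    0.02]
```

Request:
move_arm --targets '[[[0,3,0,0,0,0,0],[0,6,0,0,0,0,0],[0,9,0,0,0,0,0],[0,13,0,0,0,0,0],[0,17,0,0,0,0,0],[0,21,0,0,0,0,0],[0,25,0,0,0,0,0],[0,28,0,0,0,0,0],[0,30,0,0,0,0,0],[0,30,0,0,0,0,0]]]'

```text
clock: 16.85
tool_pos: [0.6364, 0.0388, 0.0204]
eef_rot: [0.99, 0.143, -0.003, 0.0]
contact_force: [-7.8, -1.2, 3.2]
opening: 0.291
finger_force: 45.0
```

Run:
```python
from h import *
import cv2
plan(.643,.040,.020,16.43)
a=r.snapshot("side")
cv2.imwrite("pics/pull.png",cv2.resize(a[200:260,270:350,::-1],None,fx=8,fy=8,interpolation=cv2.INTER_CUBIC))
R=Ro.from_euler("z",16.43,degrees=True).as_matrix()
for x in(.13,.138,.146):print(x,(proj("side",R@np.array([x,-.005,.046])+[.5107,.001,0])-[270,200])*8)
```

```text
tcp [0.6364 0.0388 0.0204] F [-7.8 -1.2  3.2] t 16.85 -> [6.7 0.7 0.4] [-0.03  0.34  0.01]
0.13 [[186.80093476 230.09337113]]
0.138 [[170.42494704 233.48501876]]
0.146 [[154.02707494 236.88119888]]
```

View pics/pull.png

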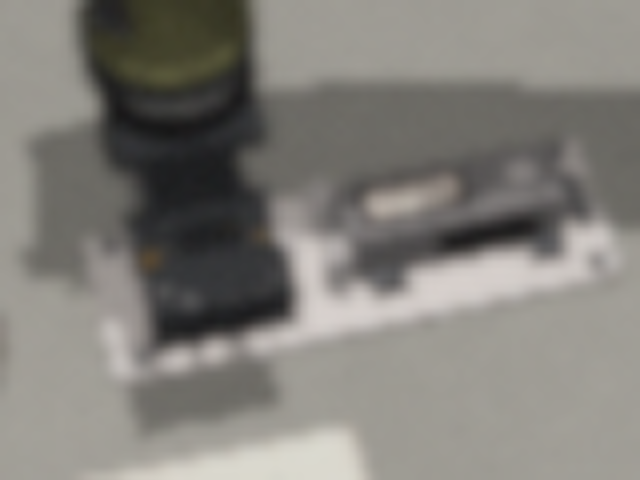

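Request:
move_arm --targets '[[[0,2,0,0,0,0,0],[0,4,0,0,0,0,0],[0,6,0,0,0,0,0],[0,7,0,0,0,0,0],[0,7,0,0,0,0,0],[0,7,0,0,0,0,0]]]'

```text
clock: 17.65
tool_pos: [0.6419, 0.0404, 0.0201]
eef_rot: [0.99, 0.143, -0.004, 0.0]
contact_force: [-9.7, -2.6, 4.2]
opening: 0.293
finger_force: 45.0
```

Run:
```python
from h import *
import cv2
plan(.643,.040,.020,16.43)
a=r.snapshot("top")
cv2.imwrite("pics/pull2.png",cv2.resize(a[150:250,250:330,::-1],None,fx=6,fy=6,interpolation=cv2.INTER_CUBIC))
```

```text
tcp [0.6419 0.0404 0.0201] F [-9.7 -2.6  4.2] t 17.65 -> [0.9 0.7 0.1] [-0.04  0.48  0.  ]
```

The pull force is 10 N, which matches a 30 mm slide, and the tool is within 1 mm of the line. I'll hold, then ease back.

Request:
move_arm --targets '[[[0,0.6,0,0,0,0,0],[0,0.6,0,0,0,0,0],[0,0.6,0,0,0,0,0],[0,0.6,0,0,0,0,0],[0,0.6,0,0,0,0,0],[0,0.6,0,0,0,0,0],[0,0.6,0,0,0,0,0],[0,0.6,0,0,0,0,0],[0,0.6,0,0,0,0,0],[0,0.6,0,0,0,0,0]]]'

```text
clock: 18.95
tool_pos: [0.6423, 0.0405, 0.0201]
eef_rot: [0.99, 0.143, -0.004, 0.0]
contact_force: [-9.4, -1.9, 4.0]
opening: 0.291
finger_force: 45.0
```

Request:
move_arm --targets '[[[0,0,0,0,0,0,0],[0,0,0,0,0,0,0],[0,-3,0,0,0,0,0],[0,-6,0,0,0,0,0],[0,-9,0,0,0,0,0],[0,-12,0,0,0,0,0],[0,-15,0,0,0,0,0],[0,-18,0,0,0,0,0],[0,-21,0,0,0,0,0],[0,-24,0,0,0,0,0]]]'

```text
clock: 20.2
tool_pos: [0.6225, 0.0345, 0.0207]
eef_rot: [0.99, 0.143, -0.001, 0.0]
contact_force: [-4.7, -0.7, 1.5]
opening: 0.287
finger_force: 45.0
```

Request:
move_arm --targets '[[[0,-2,0,0,0,0,0],[0,-4,0,0,0,0,0],[0,-6,0,0,0,0,0],[0,-8,0,0,0,0,0],[0,-9,0,0,0,0,0],[0,-9,0,0,0,0,0]]]'

```text
clock: 20.95
tool_pos: [0.6148, 0.0322, 0.0209]
eef_rot: [0.99, 0.143, 0.0, 0.0]
contact_force: [-2.7, -1.6, -1.0]
opening: 0.29
finger_force: 45.0
```

Run:
```python
from h import *
plan(.6102,.0308,.020,16.43)
```

```text
tcp [0.6148 0.0322 0.0209] F [-2.7 -1.6 -1. ] t 20.95 -> [-4.8  0.1  0.9] [ 0.01 -0.02  0.01]
```

Request:
move_arm --targets '[[[0,-1,0,0,0,0,0],[0,-2,0,0,0,0,0],[0,-3,0,0,0,0,0],[0,-3,0,0,0,0,0],[0,-3,0,0,0,0,0]]]'

```text
clock: 21.58
tool_pos: [0.6125, 0.0317, 0.0211]
eef_rot: [0.99, 0.143, 0.001, -0.0]
contact_force: [1.2, 0.6, -1.6]
opening: 0.291
finger_force: 45.0
```

Request:
move_arm --targets '[[[0.4,0,0,0,0,0,0],[0.7,0,0,0,0,0,0],[0.7,0,0,0,0,0,0],[0.7,0,0,0,0,0,0],[0.7,0,0,-20,0,0,0],[0.7,0,0,-55,0,0,0],[0,0,0,-90,0,0,0],[0,5,-50,-95,0,0,0],[0,12,-100,-95,0,0,0],[0,20,-150,-95,0,0,0]]]' --newtons 20

```text
clock: 22.82
tool_pos: [0.5886, 0.1824, 0.1177]
eef_rot: [0.99, 0.143, 0.001, -0.0]
contact_force: [0.6, 0.0, -0.2]
opening: 0.271
finger_force: 0.0
```

Request:
move_arm --targets '[[[0,5,-45,0,0,0,0],[0,10,-85,0,0,0,0],[0,10,-85,0,0,0,0],[0,10,-85,0,0,0,0],[0,10,-85,15,0,0,0],[0,10,-85,30,0,0,0],[0,10,-85,35,0,0,0],[0,10,-85,35,0,0,0]]]'

```text
clock: 23.82
tool_pos: [0.5736, 0.2647, 0.08]
eef_rot: [0.99, 0.143, -0.001, 0.0]
contact_force: [0.3, -0.7, -0.2]
opening: 0.005
finger_force: 0.0
```

Run:
```python
from h import *
import cv2
plan(.5747,.2654,.078,16)
a=r.snapshot("top")
cv2.imwrite("pics/home.png",cv2.resize(a[150:250,160:320,::-1],None,fx=5,fy=5,interpolation=cv2.INTER_CUBIC))
```

```text
tcp [0.5736 0.2647 0.08  ] F [ 0.3 -0.7 -0.2] t 23.825 -> [ 1.2 -0.3  2. ] [0.02 0.09 0.42]
```

View pics/home.png

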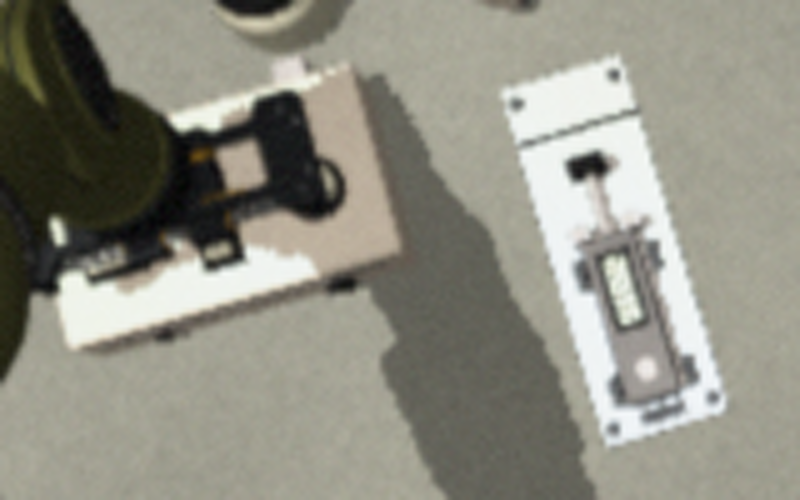

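The gauge is home: tab at (588,167), well short of the line, and body seated. Now I'll press the bar.

Request:
move_arm --targets '[[[0,1,0,3,0,0,0],[0,1,0,5,0,0,0],[0,1,0,7,0,0,0],[0,1,0,9,0,0,0],[0,1,0,11,0,0,0],[0,1,0,12.5,0,0,0],[0,1,0,13.5,0,0,0],[0,1,0,13.5,0,0,0]]]'

```text
clock: 24.88
tool_pos: [0.5754, 0.2657, 0.0702]
eef_rot: [0.99, 0.143, 0.001, -0.0]
contact_force: [-4.9, -1.7, 22.7]
opening: 0.0
finger_force: 11.0
```

Fully down at the same height as the other two (0.070 m). I'll retract.

Request:
move_arm --targets '[[[0,0,0,-3,0,0,0],[0,0,0,-12,0,0,0],[0,0,0,-40,0,0,0],[0,0,0,-80,0,0,0],[0,0,0,-100,0,0,0],[0,0,0,-100,0,0,0],[0,0,0,-100,0,0,0],[0,0,0,-100,0,0,0]]]'

```text
clock: 25.88
tool_pos: [0.574, 0.2652, 0.166]
eef_rot: [0.99, 0.143, -0.001, 0.0]
contact_force: [-1.1, 0.4, 0.1]
opening: 0.003
finger_force: 0.0
```

Run:
```python
from plant import r
s=r.get_state();print(s["tool_pos"],s["contact_force"],s["clock"]);print(r.finish_job())
```

```text
[0.57402363 0.26517434 0.16595947] [-1.05231026  0.41597415  0.07888658] 25.875
the job is handed in; nothing more can be done
None
```

The job is handed in at 25.9 s with every step done in the order asked: the grey gauge lies home in the bed and all three keys bottomed out. The fingers hid the tab at the line, so I judged that position from the 10 N pull force and the tool position, within about 1 mm.

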